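# Seal a sample capsule in the ratchet press and hold the pressure on

### The job

Seal the short steel capsule in the bench press: drop it upright into the bore of the drawn-out die slide, drop the plain closer (the one without a probe tube) stem-down into it, and push the slide by its knob fully home under the ram. Then take the sprung lever by its grip, bring it down past the last ratchet click to full pressure, and finish while still holding it down there, as it springs up when let go. Do not bring the lever down before the loaded slide is home, and leave the other parts and tools where they are.

Things in the scene. Friction and masses are not known exactly. Their poses are not given: they have to be found in the camera images.
- press: Grey cast bench press, 0.2 m tall, fixed. Origin: on the bench under the ram axis. x axis: the way the die slide is pushed home. y axis: from the ram to the column (40 x 50 mm, y = 89 to 139 mm); the lever points to -y. Head over the ram: x = -18 to 18 mm, underside 118 mm above the bench. Slide bed 94 mm wide, gibs up to z = 40 mm, out to x = -235 mm.
- lever_pivot (a point): The lever's pivot: (0, 35, 185) mm in the press's frame, hinge axis along the press's x. Beside it the ratchet: a sprung pawl drags over three teeth as the lever comes down and stops it going back up, until after the last click it comes clear of the teeth.
- die_slide (a joint): Travel of the die slide in m along the press's +x: 0 fully out, 0.120 fully home against its stop with the bore under the ram. Starts nearly out (0 to 0.015). Slides with about 2 N of friction and stays where it is left.
- die_mouth (a point): Centre of the mouth of the die bore in the top face of the steel die slide (block 80 x 72 mm, top 60 mm above the bench; 40 mm from bore axis to its end at each side along x). Bore 27 mm diameter, 16 mm deep, flat floor.
- slide_knob (a point): Middle of the head of the grey upright knob of the die slide, 92 mm from the bore on the press's -x side; head 20 mm diameter, 20 mm tall (68 to 88 mm above the bench), thinner waist below. It moves with the slide and never goes under the head.
- lever (a joint): Lever angle in rad: 0 at rest, raised 0.61 rad (35 deg) above level; grows as the lever goes down, stop at 0.74. A spring pushes it up: 3 N at the grip at first, 12 to 16 N at full pressure. Let go between 0.4 and the last click (about 0.59) it is caught by the ratchet up to 0.1 back; beyond the last click it springs all the way up. The ram goes down 33 mm per rad.
- lever_grip: Grey plastic grip, a stiffly turning sleeve on the end of the lever: 22 mm diameter, 90 mm long plus a round end. Origin at its middle, 190 mm from the pivot. Its y axis lies along the lever (towards the pivot), its x axis starts level. The middle starts 294 mm above the bench and is about 165 mm above it at full pressure; free space all around.
- ram_nose: Sprung pressure nose at the lower end of the ram, 20 mm diameter, its face to the die is 105 mm above the bench at rest (origin: centre of the face). With capsule and closer seated in the home die it meets the closer's head at a lever angle of about 0.52, and its stiff spring then yields up to 10 mm.
- capsule: The short steel capsule: an upright cup 24 mm diameter, 32 mm tall, origin at the centre of its underside; bevelled foot, bore 15 mm diameter and 22 mm deep, about 70 g. Standing on the bench at the start. Seated in the die it stands 16 mm proud.
- capsule_rim (a point): Centre of the capsule's mouth, 32 mm above its underside.
- closer: The plain steel closer: round head 22 mm diameter, 12 mm tall, on a stem 12 mm diameter, 13 mm long with a tapered tip. Origin: centre of the stem's lower end (head from 13 to 25 mm above it). 50 g. Hangs by its head in a hole of the stand at first, origin 9 mm above the bench. Seated, its head rests on the capsule's rim, origin 19 mm above the capsule's underside.
- stand: Aluminium block 130 x 56 x 22 mm on the bench, fixed, with three 15 mm holes in a row along its x (at -40, 0 and 40 mm); closers hang in it. Origin: centre of its underside.
- tall_capsule: Bystander: a capsule of the same diameter, 24 mm, but 52 mm tall. Leave it standing. Origin: centre of its underside.
- probe_closer: Bystander: a closer like the plain one, with a probe tube 8 mm thick and 35 mm tall on its head; hangs in the stand. Origin: stem's lower end.
- dish: Bystander: shallow glass dish, 84 mm diameter, 18 mm tall.
- tweezers: Bystander: steel tweezers, 130 mm long, lying on the bench.
- spatula: Bystander: steel sample spoon, 160 mm long, lying on the bench.
- vial_a: Bystander: small capped glass vial, 23 mm diameter, 52 mm tall.
- brush: Bystander: flat cleaning brush, 170 mm long, lying on the bench.
- crucible_box: Bystander: clear plastic box 110 x 75 x 30 mm.
Things that resemble listed ones, but are neither listed nor needed, are in the scene too. Leave any purple or turquoise look-alike of the stand alone.

How it is judged:
By the outcome, as a careful person would: the job done as asked, in the order asked, and still so for the second after the job is handed in, while the arm keeps its last pose, push and grip.
It also fails if it takes over 72 s, if anything falls off the work surface, if the arm or the gripper's body presses on something with over 40 N, if the wrist force passes 120 N, or if a joint passes its speed limit or range.

### The arm

A 7-joint arm with a two-finger parallel gripper is mounted at the origin on the work surface. World frame = base frame: x ahead of the robot, y to its left, z up, the work surface at z = 0. Lengths are in m, angles in rad, forces in N, time in s.
With the tool pointing down it reaches from about 0.425 to 0.925 m from the base axis. Payload 6.8 kg.
Tool frame: the origin (TCP) lies where the fingers leave the gripper's body, on its centre line; the fingertips stand 73 mm ahead of it and the grasp point (between the pads) lies 54 mm ahead of it; z points along the fingers, y is the line along which they close (so a half turn about z gives the same grasp; the last joint's range is limited). The gripper opens to 85 mm and grips with 20 to 120 N. Pads are 22 mm wide; open, the fingers measure 114 mm over their backs; the gripper's body (76 mm by 85 mm) begins 54 mm behind the grasp point. The pads swing forward as they close: fully open they stand 13 mm farther back than shut.
Start: joints at [1.004, 0.477, 0.022, 1.555, -0.011, 1.109, -0.083], TCP at [0.299, -0.605, 0.304] pointing down, gripper open.
Joint ranges: [-2.96, 2.96], [-0.34, 2.1], [-1.41, 1.46], [0.24, 2.44], [-1.37, 4.51], [0.17, 1.92], [-2.96, 2.96]. Speed limits (rad/s): [2.39, 2.39, 3.14, 3.14, 3.14, 3.14, 3.14].

### API

Orientations are given as a rotation vector (axis times angle).
In Python, from bench import r, grab_frame, camera_info gives the robot as it stands.
- The arm moves only by the tool advance, called as name(argument=value, ...), one argument or row to a line, values as JSON. Schema: {"type":"object","properties":{"rows":{"type":"array","items":{"type":"number"},"minItems":6,"maxItems":30},"aperture":{"type":"number"},"squeeze":{"type":"number"},"only":{"type":"string"},"quiet":{"type":"boolean"},"lines":{"type":"string"}},"required":["rows"],"additionalProperties":false}. rows is one flat list of numbers that holds 1 to 5 rows one after another, with no inner brackets; each row has 6 numbers: dx, dy, dz in m, then a rotation vector rx, ry, rz in rad; each row is the pose to reach, as a shift and turn from the pose commanded when the call began, along the tool's axes at that moment; what a row does not reach only later rows make up. A row lasts 1/10 s, in which the tool goes at most 0.05 m and 0.15 rad, less where a joint would pass 70% of its speed; a pose out of reach is approached as far as the arm can. aperture is the finger opening in m, set as the call begins (left out keeps the last). The fingers move at their own pace and stop on an object; squeeze is the grip in N (left out, the last holds). Time passes only in rows, so rows that do not move let the fingers close. The tool returns the time, the measured TCP pose, the force, the opening and the grip force at its end. only (a regular expression) keeps the lines of the reply that match it, lines (a string "A,B") keeps lines A to B, and quiet returns only ok. Input that does not fit is refused with a message, and nothing moves.
- r.get_obs(): the state, without advancing time (a new reading comes with each control period).
- grab_frame(name): name is "scene" or "top" or "wrist"; returns (picture, depth): 420x560x3 uint8, blue, green, red; 420x560 float32, m along the optical axis (not along the pixel's ray), 0 where there is no reading.
- camera_info(name): a dict with "camera_matrix" (3x3 intrinsics, pixels), "k1" (the pictures are not rectified: a ray, as slopes to the right and down, at radius r is drawn at 1 + k1 r^2 times it, then the intrinsics apply), "R" (3x3) and "t" (3): a world point X has camera coordinates R X + t. Camera axes: x right, y down, z forward; pixel columns grow to the right and rows downward; lengths in m; the calibration is good to about 2 mm. A picture is of the moment at which its call begins: read the wrist's pose just before it. camera_info takes no time and is no camera call; for the wrist camera it gives the pose at the moment of the call.
- r.hand_in(): hands the job in; it is judged then, once.
The state is a dict: "clock": time; "joints": joint angles; "qvel": joint speeds; "tau": joint torques, N m; "tcp_pos": TCP position; "orientation": TCP orientation; "contact_force": force on the tool from outside, world axes, zero at the start; "moment": the same for the moment, N m; "grip_width": finger opening in m; "gripper_force": force on a finger pad.
Only numpy, scipy, OpenCV 4.12 (cv2) and the standard library are available. Lean on these libraries where they do the work, as an engineer would, in place of code of your own. Each camera call takes 0.05 s, during which the arm holds its last target. There are 200 camera calls.

## Working session

There is one attempt and no reset: what is moved stays moved. The work goes in short steps, Python scripts to look and compute and a tool call to move; the robot and the scene stay as the last step left them, time stands still between calls to the robot, and variables do not carry over. Pictures are saved under pics/ and viewed, at most 10 in all, crops included, and the job is handed in when it is done.

```bash
ls; mkdir -p pics
```

Create h.py:
```python
import numpy as np, cv2
from bench import r, grab_frame, camera_info
from scipy.spatial.transform import Rotation as Ro
def ray(ci,u,v):
    K=np.array(ci["camera_matrix"],float);k=ci["k1"]
    d=np.array([(u-K[0,2])/K[0,0],(v-K[1,2])/K[1,1]]);s=d.copy()
    for _ in range(20): s=d/(1+k*(s@s))
    R=np.array(ci["R"]);t=np.array(ci["t"])
    return -R.T@t, R.T@np.array([s[0],s[1],1.])
def onz(ci,u,v,z):
    o,d=ray(ci,u,v);return o+d*(z-o[2])/d[2]
def proj(ci,X):
    K=np.array(ci["camera_matrix"],float)
    c=np.array(ci["R"])@np.array(X)+np.array(ci["t"]);s=c[:2]/c[2];s=s*(1+ci["k1"]*(s@s))
    return K[:2,:2]@s+K[:2,2]
def cloud(ci,D):
    K=np.array(ci["camera_matrix"],float);h,w=D.shape
    g=np.stack(np.meshgrid(np.arange(w),np.arange(h)),-1).reshape(-1,1,2).astype(float)
    s=cv2.undistortPoints(g,K,np.array([ci["k1"],0,0,0.])).reshape(h,w,2)
    c=np.dstack([s*D[...,None],D]);return (c-np.array(ci["t"]))@np.array(ci["R"])
def tool(dw):
    "world shift -> tool axes"
    return Ro.from_rotvec(r.get_obs()["orientation"]).inv().apply(dw)
```

Run:
```python
from h import *
o=r.get_obs();print({k:np.round(v,3) for k,v in o.items()})
for n in("scene","top","wrist"):
    ci=camera_info(n);p,d=grab_frame(n);cv2.imwrite(f"pics/{n}0.png",p);np.savez(f"{n}0.npz",p=p,d=d,**ci)
    print(n,np.round(-np.array(ci["R"]).T@ci["t"],3),np.array(ci["camera_matrix"])[0,0],ci["k1"])
```

```text
pics
{'clock': np.float64(0.0), 'joints': array([ 1.004,  0.478,  0.022,  1.556, -0.011,  1.109, -0.083]), 'qvel': array([ 0.   ,  0.001, -0.003,  0.   ,  0.001, -0.002, -0.001]), 'tau': array([ 1.0000e-03, -5.9645e+01,  1.6080e+00, -2.8120e+01,  1.2000e-02,
        9.0000e-03, -0.0000e+00]), 'tcp_pos': array([ 0.299, -0.605,  0.303]), 'orientation': array([-3.058e+00, -7.140e-01,  1.000e-03]), 'contact_force': array([-0.519, -0.991,  0.42 ]), 'moment': array([-0.018,  0.006, -0.008]), 'gripper_force': np.float64(0.0), 'grip_width': np.float64(0.085)}
scene [ 1.126 -0.608  1.016] 407.34767338704137 -0.06262812460070764
top [ 0.442 -0.023  1.741] 508.44827174904873 -0.1262549760741846
wrist [ 0.369 -0.571  0.373] 355.2953492172504 -0.09120150802759165
```

View pics/scene0.png

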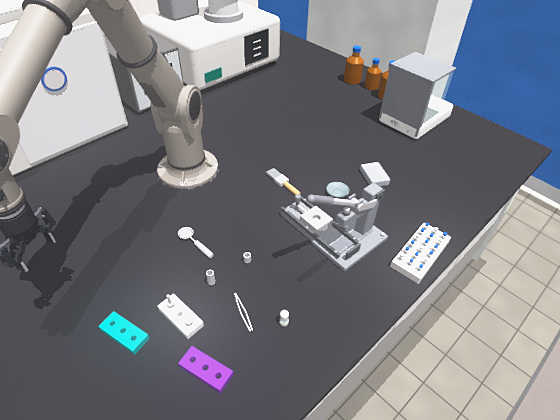

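View pics/top0.png

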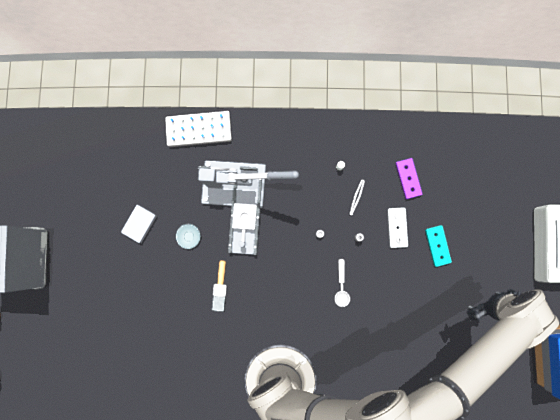

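The scene shows the press around (335,220) and its grip at about (320,200). Capsule candidates are (248,257), short, and (210,276), tall, with the vial at (284,318). Stand candidates are aluminium (180,315), turquoise (123,332) and purple (205,367). In the top view the same things are at: short capsule (320,234), tall (360,238), vial (341,166), stand (398,228). My choice is the short capsule at (320,234) and the aluminium stand; I'll check both close up.

Run:
```python
from h import *
S=np.load("scene0.npz");T=np.load("top0.npz")
a=cv2.resize(S["p"][240:340,150:300],None,fx=2.66,fy=3,interpolation=2)
b=cv2.resize(S["p"][150:270,260:400],None,fx=2.85,fy=2.5,interpolation=2)
c=cv2.resize(T["p"][150:260,190:310],None,fx=3.33,fy=2.72,interpolation=2)
d=cv2.resize(T["p"][200:260,300:420],None,fx=3.33,fy=5,interpolation=2)
f=lambda x:cv2.resize(x,(400,300))
cv2.imwrite("pics/m.png",np.vstack([np.hstack([f(a),f(b)]),np.hstack([f(c),f(d)])]))
for n,q,pts in(("scene",S,[(248,257),(210,276),(169,300),(180,313),(191,319)]),("top",T,[(320,234),(360,238),(398,228),(285,175),(243,216)])):
    C=cloud(q,q["d"])
    for u,v in pts:
        w=C[v-2:v+3,u-2:u+3].reshape(-1,3);print(n,u,v,np.round(w[w[:,2].argmax()],3),np.round(np.median(w,0),3))
```

```text
scene 248 257 [ 0.513 -0.132  0.035] [ 0.512 -0.124  0.025]
scene 210 276 [ 0.502 -0.258  0.054] [ 0.502 -0.261  0.047]
scene 169 300 [ 0.494 -0.396  0.066] [ 0.492 -0.394  0.043]
scene 180 313 [ 0.539 -0.389  0.026] [ 0.523 -0.387  0.016]
scene 191 319 [ 0.567 -0.38   0.039] [ 0.57  -0.38   0.033]
top 320 234 [ 0.508 -0.129  0.035] [ 0.501 -0.128  0.012]
top 360 238 [ 0.493 -0.265  0.054] [ 0.49  -0.262  0.027]
top 398 228 [ 0.519 -0.388  0.027] [ 0.527 -0.396  0.013]
top 285 175 [ 0.652 -0.011  0.322] [ 0.656 -0.008  0.313]
top 243 216 [0.555 0.136 0.049] [0.556 0.133 0.042]
```

View pics/m.png

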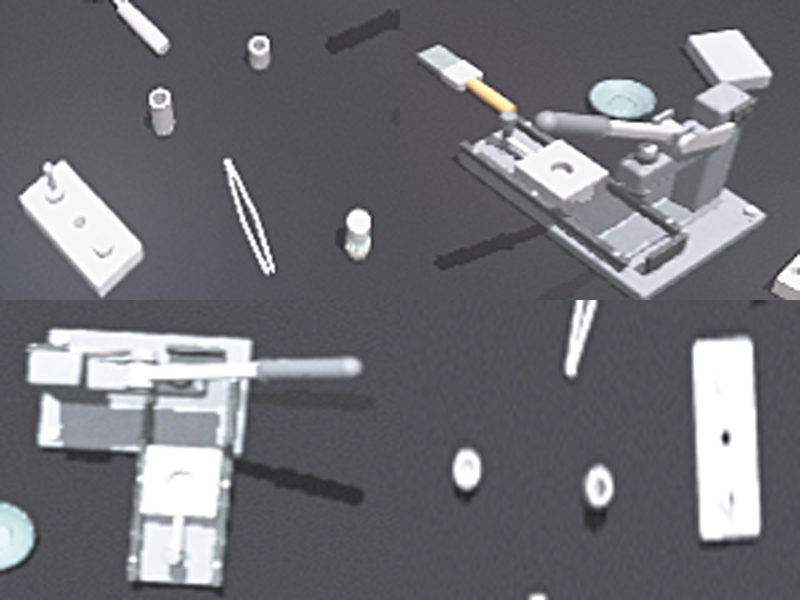

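The close crop confirms the choice. The short capsule is at scene (248,257), and the taller cup at (210,276) is the bystander. The stand holds the probe closer at crop (52,180), the empty middle hole, and the plain closer at crop (103,250), i.e. scene ≈(189,323). The slide is drawn out, with the bore at crop (565,168) and the knob at crop (508,118).

Next is a refined measurement and the tool-axis shift.

Run:
```python
from h import *
o=r.get_obs();R=Ro.from_rotvec(o["orientation"]);W=camera_info("wrist")
c=-np.array(W["R"]).T@W["t"];print("cam in tool",R.inv().apply(c-o["tcp_pos"]),"axis",R.inv().apply(np.array(W["R"])[2]),"right",R.inv().apply(np.array(W["R"])[0]))
S=np.load("scene0.npz");T=np.load("top0.npz")
def comp(q,u,v,th,m=14):
    p=q["p"][v-m:v+m,u-m:u+m].min(2);n,l,st,ce=cv2.connectedComponentsWithStats((p>th).astype(np.uint8))
    i=1+st[1:,4].argmax();return ce[i]+[u-m,v-m],st[i]
for u,v,z in((320,234,.032),(360,238,.052)):
    ce,st=comp(T,u,v,100);print("top",ce,st[2:],onz(T,*ce,z))
for u,v,z in((248,257,.016),(210,276,.026)):
    ce,st=comp(S,u,v,100);print("scene",ce,st[2:],onz(S,*ce,z))
# from crop: scene positions
for nm,u,v,z in(("plain",150+103*150/400,240+246/3,.034),("capmouth",150+260*150/400,240+42/3,.032),("hole",150+79*.375,240+222/3,.022),("bore",260+(565-400)*.35,150+168*.4,.06),("knobtop",260+(508-400)*.35,150+115*.4,.088)): print(nm,onz(S,u,v,z))
for nm,u,v,z in(("bore",190+181*.3,150+180*.3667,.06),("knob",190+177*.3,150+256*.3667,.088),("grip end",190+355*.3,150+66*.3667,.32),("pl",300+327*.3,200+90*.2,.034),("hole",300+326*.3,200+137*.2,.022)): print("T",nm,onz(T,u,v,z))
print(tool(np.array([0.44,-.36,.30])-o["tcp_pos"]),tool(np.array([.09,.25,0])))
```

```text
cam in tool [ 0.07811533  0.00042728 -0.06979218] axis [-3.08089258e-01  8.40693590e-04  9.51357085e-01] right [ 5.00148522e-04  9.99999614e-01 -7.21708904e-04]
top [319.77419355 233.17741935] [ 9  9 62] [ 0.50366904 -0.12553661  0.032     ]
top [359.16666667 236.75757576] [ 9  9 66] [ 0.49343933 -0.25571071  0.052     ]
scene [246.84810127 256.97468354] [ 9 12 79] [ 0.50066007 -0.12303687  0.016     ]
scene [210.30327869 276.60655738] [ 10  16 122] [ 0.48967742 -0.25475677  0.026     ]
plain [ 0.57408534 -0.38995203  0.034     ]
capmouth [ 0.50320479 -0.12178958  0.032     ]
hole [ 0.53035207 -0.39132389  0.022     ]
bore [0.56017494 0.1318782  0.06      ]
knobtop [0.46522854 0.13362185 0.088     ]
T bore [0.5548456  0.12727684 0.06      ]
T knob [0.4620569  0.12648831 0.088     ]
T grip end [ 0.65828568 -0.04021072  0.32      ]
T pl [ 0.55967209 -0.38985474  0.034     ]
T hole [ 0.52845497 -0.39157294  0.022     ]
[ 0.23505176 -0.15702193  0.00334703] [ 0.19141325 -0.18428487  0.00023398]
```

advance(
  rows=[0.048,-0.012,0,0,0,0.1,0.094,-0.03,0,0,0,0.2,0.14,-0.048,0,0,0,0.3,0.185,-0.065,0,0,0,0.4,0.23,-0.08,0,0,0,0.458],
)

```text
clock: 0.65
tcp_pos: [0.4707, -0.4298, 0.3037]
orientation: [-3.141, 0.004, 0.001]
contact_force: [0.3, -1.2, 0.4]
grip_width: 0.0854
gripper_force: 0.0
```

Run:
```python
from h import *
o=r.get_obs();print(tool(np.array([.535,-.37,.30])-o["tcp_pos"]),o["orientation"])
```

```text
[ 0.06412709 -0.05993194  0.00372086] [-3.14122727e+00  4.25034271e-03  5.67569817e-04]
```

advance(
  rows=[0.034,-0.03,0,0,0,0,0.065,-0.06,0,0,0,0,0.065,-0.06,0,0,0,0,0.065,-0.06,0,0,0,0],
)

```text
clock: 1.05
tcp_pos: [0.5356, -0.3701, 0.3034]
orientation: [-3.141, -0.006, 0.001]
contact_force: [-0.7, -0.8, -0.4]
grip_width: 0.0853
gripper_force: 0.0
```

Add to h.py:
```python
def wr(name):
    ci=camera_info("wrist");p,d=grab_frame("wrist");cv2.imwrite(f"pics/{name}.png",p);np.savez(name+".npz",p=p,d=d,**ci);return ci,p,d
```

Run:
```python
from h import *
wr("w1")
```

```text
(no output)
```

View pics/w1.png

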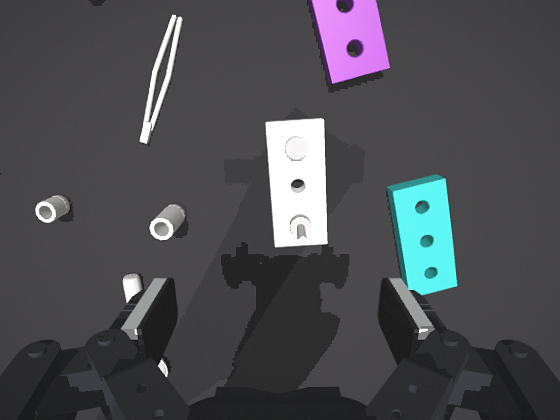

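The wrist view shows the plain closer's head at (296,148), the empty hole at (297,185), the probe closer at (300,228), and the mouth of the short capsule at (45,211).

Run:
```python
from h import *
q=np.load("w1.npz")
for n,u,v,z in(("plain",296,147,.034),("hole",297.5,185,.022),("probe hole",300,226,.034),("capsule",45.5,211,.032),("tall",162,229,.052)):print(n,onz(q,u,v,z))
c=q["p"][125:170,270:325].min(2); print()
C=cloud(q,q["d"]);m=(C[...,2]>.029)&(abs(C[...,0]-.572)<.02)&(abs(C[...,1]+.39)<.025);print("plain depth",m.sum(),C[m].mean(0),np.ptp(C[m],axis=0))
m=(C[...,2]>.026)&(abs(C[...,0]-.503)<.025)&(abs(C[...,1]+.125)<.025);print("caps depth",m.sum(),C[m].mean(0),np.ptp(C[m],axis=0))
print(r.get_obs()["tcp_pos"])
```

```text
plain [ 0.56978864 -0.38852991  0.034     ]
hole [ 0.52984815 -0.39143557  0.022     ]
probe hole [ 0.49000625 -0.3941937   0.034     ]
capsule [ 0.50427674 -0.12718293  0.032     ]
tall [ 0.49275978 -0.25876374  0.052     ]

plain depth 2807 [ 0.55487206 -0.39858489  0.27337224] [0.02721726 0.03389568 0.29225809]
caps depth 305 [ 0.50339838 -0.12724718  0.03045472] [0.02351663 0.02344774 0.00716511]
[ 0.53431603 -0.37177364  0.30355755]
```

advance(
  rows=[-0.006,-0.049,0,0,0,0,-0.012,-0.098,0.005,0,0,0,-0.018,-0.147,0.02,0,0,0,-0.024,-0.196,0.04,0,0,0,-0.030,-0.244,0.055,0,0,0],
  aperture=0.085,
)

```text
clock: 1.6
tcp_pos: [0.5037, -0.1332, 0.25]
orientation: [3.141, -0.005, 0.0]
contact_force: [0.4, 0.5, -0.9]
grip_width: 0.085
gripper_force: 0.0
```

advance(
  rows=[0,0,0.03,0,0,0,0,0,0.03,0,0,0,0,0,0.03,0,0,0],
)

```text
clock: 1.9
tcp_pos: [0.5046, -0.1349, 0.2208]
orientation: [3.141, -0.004, -0.002]
contact_force: [-0.0, -0.1, -0.7]
grip_width: 0.0849
gripper_force: 0.0
```

Run:
```python
from h import *
ci,p,d=wr("w2");C=cloud(ci,d);m=(C[...,2]>.027)&(C[...,2]<.04)&(abs(C[...,0]-.503)<.025)&(abs(C[...,1]+.125)<.025);w=C[m];print(m.sum(),w.mean(0),w.min(0),w.max(0),r.get_obs()["tcp_pos"])
u=proj(ci,[.504,-.127,.032]);print(u);x,y=u.astype(int);cv2.imwrite("pics/c2.png",cv2.resize(p[max(0,y-60):y+60,x-80:x+80],None,fx=3,fy=3))
```

```text
484 [ 0.50395131 -0.12589166  0.03123683] [ 0.49212423 -0.13734564  0.02705559] [ 0.51518517 -0.11426053  0.03363222] [ 0.50532158 -0.13515207  0.22153031]
[265.43072578 206.7292198 ]
```

View pics/c2.png

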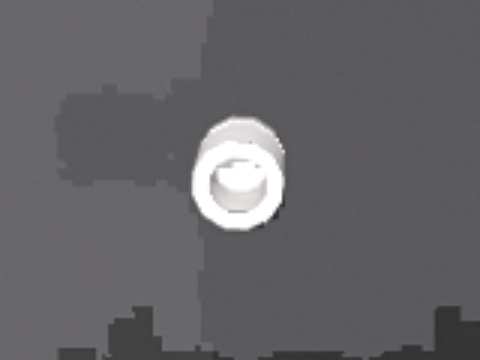

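The crop shows the short capsule's mouth at its centre, full-frame ≈(265,208), which matches the measurement. I'll descend and grip near its rim.

advance(
  rows=[-0.0015,-0.0085,0.04,0,0,0,-0.0015,-0.0085,0.08,0,0,0,-0.0015,-0.0085,0.115,0,0,0,-0.0015,-0.0085,0.131,0,0,0,-0.0015,-0.0085,0.131,0,0,0],
)

```text
clock: 2.45
tcp_pos: [0.5031, -0.1259, 0.0885]
orientation: [3.141, -0.003, -0.004]
contact_force: [-0.7, -0.2, -0.1]
grip_width: 0.0848
gripper_force: 0.0
```

advance(
  rows=[0,0,0,0,0,0,0,0,0,0,0,0,0,0,0,0,0,0,0,0,0,0,0,0,0,0,0,0,0,0],
  aperture=0.015,
  squeeze=40,
)

```text
clock: 2.95
tcp_pos: [0.5042, -0.1244, 0.0906]
orientation: [3.141, 0.001, 0.002]
contact_force: [-1.4, 0.1, 6.0]
grip_width: 0.0217
gripper_force: 38.9
```

advance(
  rows=[0,0,-0.04,0,0,0,0,0,-0.09,0,0,0,0.005,-0.02,-0.13,0,0,0,0.01,-0.06,-0.15,0,0,0,0.012,-0.105,-0.155,0,0,0],
)

```text
clock: 3.45
tcp_pos: [0.5173, -0.0193, 0.2482]
orientation: [3.141, -0.004, 0.01]
contact_force: [0.6, 0.4, -1.5]
grip_width: 0.0214
gripper_force: 39.8
```

advance(
  rows=[0,-0.048,0,0,0,0,0,-0.095,0,0,0,0,0,-0.14,0,0,0,0,0,-0.15,0,0,0,0,0,-0.15,0,0,0,0],
)

```text
clock: 3.95
tcp_pos: [0.515, 0.133, 0.2447]
orientation: [-3.141, -0.008, -0.0]
contact_force: [0.2, -0.2, -0.2]
grip_width: 0.0221
gripper_force: 39.8
```

Run:
```python
from h import *
o=r.get_obs();print(o["tcp_pos"],o["grip_width"],o["gripper_force"]);wr("w3")
```

```text
[0.51498564 0.13304254 0.24471757] 0.02212958681361184 39.796190759907404
```

View pics/w3.png

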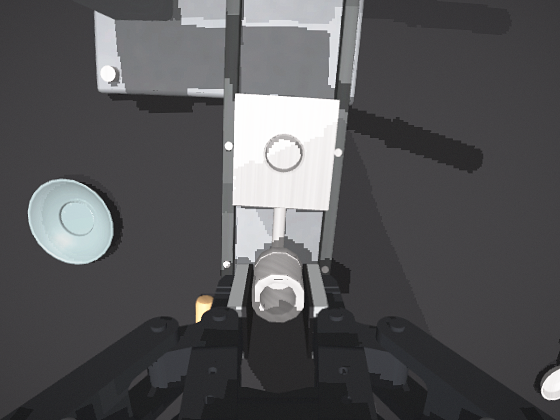

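The wrist view shows the bore at (284,153) in the slide block, whose corners are (236,95), (339,99), (330,210) and (234,205). The capsule is held upright with its mouth at (279,297).

Run:
```python
from h import *
q=np.load("w3.npz");g=cv2.cvtColor(q["p"],6)
P=[onz(q,u,v,.06) for u,v in((236,95),(339,99),(330,210),(234,205))];print(np.round(P,4))
for a,b in((0,1),(3,2),(0,3),(1,2)):d=P[a]-P[b];print(np.linalg.norm(d),np.degrees(np.arctan2(d[1],d[0])))
print("centre",np.mean(P,0),"bore",onz(q,284,153,.06))
# bore: dark ring inside block
m=(g[125:182,258:312]<190).astype(np.uint8);c,_=cv2.findContours(m,0,2);c=max(c,key=cv2.contourArea);e=cv2.fitEllipse(c);print(e);ce=np.array(e[0])+[258,125];print("bore ell",onz(q,*ce,.06))
o=r.get_obs();print(o["tcp_pos"],o["orientation"],proj(q,o["tcp_pos"]-[0,0,.0605]))
C=cloud(q,q["d"]);w=C[235:325,255:302].reshape(-1,3);w=w[(w[:,2]>.13)];print(np.percentile(w,[2,50,98],axis=0))
print("rim at",[onz(q,279,296,z)[:2]-o["tcp_pos"][:2] for z in(.18,.187,.19)])
```

```text
[[0.5959 0.1611 0.06  ]
 [0.5938 0.0901 0.06  ]
 [0.5135 0.0926 0.06  ]
 [0.517  0.1647 0.06  ]]
0.0709982604692866 88.27747148255462
0.07218013619008622 87.21445742530354
0.07904161614828392 -2.5962490101336138
0.08037152221836363 -1.7480707460887461
centre [0.55503733 0.12713814 0.06      ] bore [0.55603581 0.12770749 0.06      ]
((25.409204483032227, 28.378524780273438), (35.967403411865234, 36.91146469116211), 100.46236419677734)
bore ell [0.55576159 0.12812754 0.06      ]
[0.51521028 0.1306786  0.24453705] [ 3.14102504e+00  3.33887813e-03 -3.79052669e-04] [281.10747585 294.41752744]
[[0.50450952 0.12251599 0.15954771]
 [0.51980816 0.13203014 0.18002981]
 [0.52587081 0.14151762 0.18667487]]
rim at [array([-0.00320939,  0.00084128]), array([0.00102569, 0.00090439]), array([0.00284072, 0.00093144])]
```

advance(
  rows=[0.02,0.0036,0,0,0,0,0.0395,0.0036,0.03,0,0,0,0.0395,0.0036,0.07,0,0,0,0.0395,0.0036,0.083,0,0,0,0.0395,0.0036,0.083,0,0,0],
)

```text
clock: 4.5
tcp_pos: [0.5535, 0.1248, 0.1596]
orientation: [3.139, -0.002, -0.008]
contact_force: [-0.4, -0.3, -0.7]
grip_width: 0.0217
gripper_force: 39.8
```

Run:
```python
from h import *
P=[]
for i in range(8):
    p,_=grab_frame("wrist");P.append(r.get_obs()["tcp_pos"])
print(np.mean(P,0),np.std(P,0))
ci,p,d=wr("w4");C=cloud(ci,d)
print(proj(ci,[.5557,.128,.06]),proj(ci,np.mean(P,0)-[0,0,.058]))
cv2.imwrite("pics/c4.png",cv2.resize(p[90:390,130:430],None,fx=2,fy=2))
```

```text
[0.55548379 0.12690938 0.16287246] [0.00040193 0.00055471 0.00062613]
[274.5225717  253.04153729] [276.40121519 298.47149308]
```

View pics/c4.png

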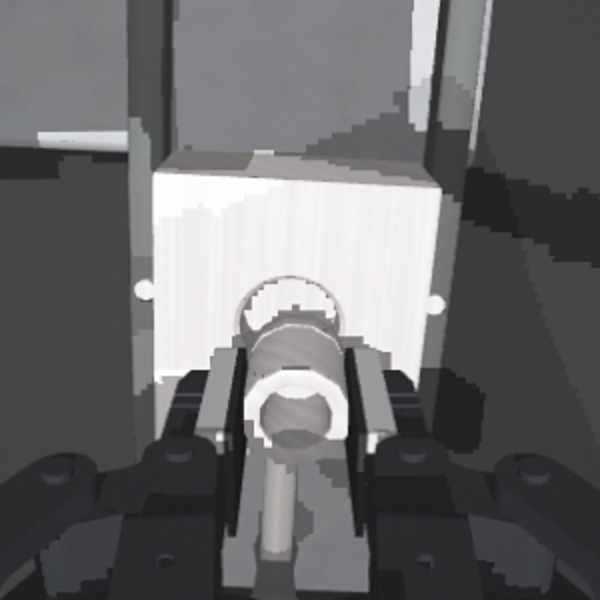

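The crop shows the bore's rim at crop x 237 to 343, with its top at 276, and the capsule mouth at crop x 245 to 349. The capsule sits a little right of the bore. I'll quantify the offset.

Run:
```python
from h import *
q=np.load("w4.npz");print(q["camera_matrix"])
f=lambda x,y:(130+x/2,90+y/2)
t=onz(q,*f(290,276),.06);l=onz(q,*f(237,322),.06);rr=onz(q,*f(343,322),.06);print("bore top",t,"l",l,"r",rr,"centre",t[0]-.0135,(l[1]+rr[1])/2)
z=.1629-.058
l=onz(q,*f(245,408),z);rr=onz(q,*f(349,408),z);t=onz(q,*f(297,370),z);print("mouth",l,rr,t,"centre",t[0]-.012,(l[1]+rr[1])/2)
z=.1629-.09+.003
l=onz(q,*f(247,358),z);rr=onz(q,*f(346,358),z);t=onz(q,*f(296,324),z);print("foot",l,rr,t,"centre",t[0]-.0115,(l[1]+rr[1])/2)
```

```text
[[355.29534922   0.         277.37461446]
 [  0.         355.29534922 212.69853288]
 [  0.           0.           1.        ]]
bore top [0.5698557  0.12773624 0.06      ] l [0.5568513  0.14178168 0.06      ] r [0.55688842 0.1137129  0.06      ] centre 0.5563557045731461 0.12774728781371347
mouth [0.55758212 0.13670935 0.1049    ] [0.55760243 0.11538867 0.1049    ] [0.56633612 0.12607175 0.1049    ] centre 0.5543361229479281 0.12604900949897208
foot [0.55431499 0.13818343 0.0759    ] [0.55434091 0.11394346 0.0759    ] [0.56342866 0.12620478 0.0759    ] centre 0.5519286592678688 0.12606344094031097
```

Run:
```python
from h import *
for n in("w3","w4"):
    q=np.load(n+".npz");C=cloud(q,q["d"])
    vs=range(225,310,4)
    for v in vs:
        w=np.median(C[v-1:v+2,275:281].reshape(-1,3),0);print(n,v,np.round(w,4))
```

```text
w3 225 [0.498  0.132  0.0503]
w3 229 [0.4943 0.132  0.0503]
w3 233 [0.4911 0.132  0.0506]
w3 237 [0.4877 0.132  0.0506]
w3 241 [0.4841 0.1319 0.0502]
w3 245 [0.4808 0.1319 0.0506]
w3 249 [0.5256 0.1322 0.1606]
w3 253 [0.5255 0.1322 0.1649]
w3 257 [0.5255 0.1322 0.1692]
w3 261 [0.5257 0.1325 0.1735]
w3 265 [0.5256 0.1322 0.1773]
w3 269 [0.5255 0.1323 0.1809]
w3 273 [0.5255 0.1323 0.1846]
w3 277 [0.5243 0.1322 0.186 ]
w3 281 [0.5224 0.1322 0.1858]
w3 285 [0.5083 0.1321 0.1639]
w3 289 [0.5064 0.1321 0.1641]
w3 293 [0.5066 0.1321 0.1684]
w3 297 [0.5065 0.1321 0.1718]
w3 301 [0.5066 0.1321 0.1754]
w3 305 [0.5065 0.1321 0.1784]
w3 309 [0.5063 0.1321 0.1813]
w4 225 [0.5715 0.1264 0.0603]
w4 229 [0.5658 0.1264 0.0509]
w4 233 [0.5609 0.1264 0.0438]
w4 237 [0.5584 0.1264 0.0439]
w4 241 [0.5559 0.1264 0.0438]
w4 245 [0.5534 0.1264 0.0438]
w4 249 [0.5662 0.1265 0.0786]
w4 253 [0.566  0.1265 0.083 ]
w4 257 [0.5662 0.1265 0.0876]
w4 261 [0.5662 0.1265 0.0917]
w4 265 [0.5662 0.1265 0.0956]
w4 269 [0.566  0.1265 0.0988]
w4 273 [0.5659 0.1265 0.1022]
w4 277 [0.565  0.1265 0.1038]
w4 281 [0.563  0.1265 0.1037]
w4 285 [0.549  0.1264 0.0819]
w4 289 [0.5471 0.1264 0.0826]
w4 293 [0.5469 0.1264 0.0859]
w4 297 [0.5473 0.1264 0.0899]
w4 301 [0.547  0.1264 0.0931]
w4 305 [0.5471 0.1264 0.0965]
w4 309 [0.547  0.1264 0.0996]
```

Run:
```python
from h import *
q=np.load("w3.npz");C=cloud(q,q["d"])
m=(C[...,2]<.057)&(abs(C[...,0]-.556)<.02)&(abs(C[...,1]-.128)<.02)
ys,xs=np.where(m);E=cv2.fitEllipse(cv2.convexHull(np.stack([xs,ys],1).astype(np.float32)));print(E,onz(q,*E[0],.06))
q=np.load("w4.npz");C=cloud(q,q["d"])
for v in(236,240,244):
    z=C[v,230:330,2];s=np.where(z<.057)[0]+230;s=s[(s>245)&(s<305)];a,b=onz(q,s[0]-.5,v,.06),onz(q,s[-1]+.5,v,.06);print(v,s[0],s[-1],a,b,(a+b)/2,np.linalg.norm(a-b))
```

```text
((283.5018310546875, 153.31993103027344), (35.69038772583008, 37.17741394042969), 86.8199462890625) [0.55580405 0.12806166 0.06      ]
236 257 292 [0.56539353 0.1373925  0.06      ] [0.56541807 0.11860963 0.06      ] [0.5654058  0.12800107 0.06      ] 0.01878288332224866
240 253 295 [0.56313896 0.13952828 0.06      ] [0.56316914 0.11700409 0.06      ] [0.56315405 0.12826618 0.06      ] 0.022524211059518844
244 251 297 [0.56086816 0.14062882 0.06      ] [0.56090167 0.11591162 0.06      ] [0.56088491 0.12827022 0.06      ] 0.024717220712005005
```

advance(
  rows=[0.0014,-0.0016,0,0,0,0,0.0014,-0.0016,0.008,0,0,0,0.0014,-0.0016,0.015,0,0,0,0.0014,-0.0016,0.021,0,0,0,0.0014,-0.0016,0.025,0,0,0],
)

```text
clock: 5.45
tcp_pos: [0.5559, 0.1286, 0.1354]
orientation: [3.141, 0.001, -0.002]
contact_force: [0.3, 0.3, -1.7]
grip_width: 0.0217
gripper_force: 39.8
```

advance(
  rows=[0,0,0,0,0,0],
)

```text
clock: 5.55
tcp_pos: [0.5559, 0.1286, 0.1356]
orientation: [3.141, 0.001, -0.002]
contact_force: [0.3, -0.1, -0.9]
grip_width: 0.0219
gripper_force: 39.8
```

advance(
  rows=[0,0,0,0,0,0,0,0,0,0,0,0,0,0,0,0,0,0,0,0,0,0,0,0],
  aperture=0.06,
)

```text
clock: 5.95
tcp_pos: [0.5565, 0.1288, 0.1368]
orientation: [-3.141, -0.001, -0.001]
contact_force: [-0.8, 0.1, 0.6]
grip_width: 0.0602
gripper_force: 0.0
```

advance(
  rows=[0,0,-0.03,0,0,0,0,0,-0.08,0,0,0,-0.02,0,-0.12,0,0,0,-0.04,0,-0.12,0,0,0,-0.04,0,-0.12,0,0,0],
  aperture=0.085,
)

```text
clock: 6.45
tcp_pos: [0.5149, 0.129, 0.258]
orientation: [-3.141, -0.003, -0.002]
contact_force: [-0.3, 0.2, -0.8]
grip_width: 0.0853
gripper_force: 0.0
```

Run:
```python
from h import *
ci,p,d=wr("w5");C=cloud(ci,d);w=C[(abs(C[...,0]-.556)<.016)&(abs(C[...,1]-.128)<.016)&(C[...,2]>.064)&(C[...,2]<.11)]
top=w[w[:,2]>.0735];print(len(w),len(top),np.percentile(w[:,2],[1,50,99]),top.min(0),top.max(0))
m=(C[...,2]>.082)&(C[...,2]<.095)&(abs(C[...,0]-.464)<.02)&(abs(C[...,1]-.13)<.02);print("knob",m.sum(),C[m].min(0) if m.any() else 0,C[m].max(0) if m.any() else 0)
P=[]
for i in range(4): grab_frame("wrist");P.append(r.get_obs()["tcp_pos"])
print(np.mean(P,0))
```

```text
598 521 [0.06518771 0.07535784 0.07723599] [0.54317539 0.11558006 0.07350713] [0.56643499 0.13842733 0.07756736]
knob 526 [0.4540362  0.12367581 0.08203735] [0.47369422 0.14287409 0.08979092]
[0.51664432 0.12852938 0.25611173]
```

advance(
  rows=[-0.005,0.048,0,0,0,0,-0.005,0.096,0,0,0,0,-0.005,0.145,0,0,0,0,-0.005,0.194,0,0,0,0,-0.005,0.243,0,0,0,0],
)

```text
clock: 7.2
tcp_pos: [0.5116, -0.1165, 0.256]
orientation: [3.142, 0.001, -0.001]
contact_force: [1.2, -0.3, 0.4]
grip_width: 0.0851
gripper_force: 0.0
```

advance(
  rows=[0,0.049,0,0,0,0,0,0.098,0,0,0,0,0.015,0.145,0,0,0,0,0.035,0.19,0,0,0,0,0.045,0.235,0,0,0,0],
)

```text
clock: 7.7
tcp_pos: [0.5581, -0.3512, 0.2556]
orientation: [-3.141, -0.002, 0.0]
contact_force: [0.7, 0.0, 0.5]
grip_width: 0.085
gripper_force: 0.0
```

advance(
  rows=[0.005,0.04,0.01,0,0,0,0.005,0.04,0.02,0,0,0,0.005,0.04,0.02,0,0,0],
)

```text
clock: 8.0
tcp_pos: [0.5606, -0.3899, 0.2333]
orientation: [-3.139, 0.002, 0.007]
contact_force: [-0.4, 1.1, -0.1]
grip_width: 0.0849
gripper_force: 0.0
```

Run:
```python
from h import *
P=[]
for i in range(4): grab_frame("wrist");P.append(r.get_obs()["tcp_pos"])
ci,p,d=wr("w6");C=cloud(ci,d);m=(C[...,2]>.029)&(C[...,2]<.04)&(abs(C[...,0]-.57)<.022)&(abs(C[...,1]+.3885)<.022)
ys,xs=np.where(m);w=C[m];print(len(w),w.min(0),w.max(0),w.mean(0));E=cv2.fitEllipse(cv2.convexHull(np.stack([xs,ys],1).astype(np.float32)));print(E,onz(ci,*E[0],.032))
print(np.mean(P,0))
```

```text
577 [ 0.55820937 -0.39926085  0.02900607] [ 0.57987947 -0.37848731  0.03588971] [ 0.56956289 -0.38881676  0.03367061]
((277.8585510253906, 192.43142700195312), (26.798629760742188, 27.131956100463867), 175.15371704101562) [ 0.56920666 -0.38878553  0.032     ]
[ 0.56211359 -0.38780811  0.2358302 ]
```

advance(
  rows=[0.0072,0.001,0.04,0,0,0,0.0072,0.001,0.085,0,0,0,0.0072,0.001,0.12,0,0,0,0.0072,0.001,0.1395,0,0,0,0.0072,0.001,0.1395,0,0,0],
)

```text
clock: 8.75
tcp_pos: [0.5678, -0.3881, 0.0943]
orientation: [-3.138, -0.004, 0.007]
contact_force: [-0.9, 1.2, 0.7]
grip_width: 0.0851
gripper_force: 0.0
```

advance(
  rows=[0,0,0,0,0,0,0,0,0,0,0,0,0,0,0,0,0,0,0,0,0,0,0,0,0,0,0,0,0,0],
  aperture=0.012,
  squeeze=40,
)

```text
clock: 9.25
tcp_pos: [0.5696, -0.3892, 0.0983]
orientation: [-3.14, -0.002, -0.002]
contact_force: [-1.0, 3.9, 5.3]
grip_width: 0.0187
gripper_force: 38.9
```

advance(
  rows=[0,0,0,0,0,0,0,0,-0.01,0,0,0,0,0,-0.03,0,0,0,0,0,-0.07,0,0,0,-0.01,0,-0.12,0,0,0],
)

```text
clock: 9.75
tcp_pos: [0.5592, -0.3893, 0.2162]
orientation: [-3.14, -0.003, 0.003]
contact_force: [0.8, 0.2, -0.1]
grip_width: 0.0183
gripper_force: 39.1
```

advance(
  rows=[-0.02,0,-0.03,0,0,0,-0.045,-0.03,-0.043,0,0,0,-0.045,-0.075,-0.043,0,0,0,-0.045,-0.12,-0.043,0,0,0,-0.045,-0.165,-0.043,0,0,0],
)

```text
clock: 10.25
tcp_pos: [0.5136, -0.2242, 0.2603]
orientation: [3.141, -0.001, 0.003]
contact_force: [1.3, 1.2, -0.8]
grip_width: 0.0184
gripper_force: 39.2
```

advance(
  rows=[0,-0.049,0,0,0,0,0,-0.098,0,0,0,0,0,-0.147,0,0,0,0,0,-0.196,0,0,0,0,0,-0.245,0,0,0,0],
)

```text
clock: 10.75
tcp_pos: [0.5136, 0.0213, 0.2601]
orientation: [3.141, 0.0, 0.003]
contact_force: [0.8, -0.1, -0.6]
grip_width: 0.0178
gripper_force: 39.2
```

advance(
  rows=[0,-0.049,0,0,0,0,0,-0.095,0,0,0,0,0,-0.107,0,0,0,0,0,-0.107,0,0,0,0,0,-0.107,0,0,0,0],
)

```text
clock: 11.25
tcp_pos: [0.5139, 0.1251, 0.2593]
orientation: [3.14, -0.001, 0.0]
contact_force: [-0.5, -0.8, -0.4]
grip_width: 0.0187
gripper_force: 39.2
```

Run:
```python
from h import *
P=[]
for i in range(4): grab_frame("wrist");P.append(r.get_obs()["tcp_pos"])
print(np.mean(P,0))
ci,p,d=wr("w7");cv2.imwrite("pics/c7.png",cv2.resize(p[90:370,140:420],None,fx=2,fy=2));C=cloud(ci,d)
w=C[(abs(C[...,0]-.556)<.016)&(abs(C[...,1]-.128)<.016)&(C[...,2]>.0735)&(C[...,2]<.09)];print(w.min(0),w.max(0))
t=np.mean(P,0);u=int(proj(ci,t-[0,0,.065])[0]);print(u)
for v in range(230,310,4): print(v,np.round(np.median(C[v-1:v+2,u-3:u+4].reshape(-1,3),0),4))
```

```text
[0.5139884  0.12443774 0.25916163]
[0.54326445 0.11586391 0.07353167] [0.56628352 0.13885256 0.07794317]
275
230 [0.4787 0.1257 0.0262]
234 [0.4747 0.1258 0.0258]
238 [0.4703 0.1258 0.0261]
242 [0.4665 0.1258 0.0261]
246 [0.463  0.1258 0.0259]
250 [0.4637 0.1257 0.0388]
254 [0.4547 0.1258 0.0263]
258 [0.5237 0.1249 0.1835]
262 [0.524  0.1248 0.1878]
266 [0.5238 0.1248 0.1916]
270 [0.5237 0.1248 0.1946]
274 [0.5217 0.1248 0.1945]
278 [0.5199 0.1248 0.1944]
282 [0.518  0.1248 0.1945]
286 [0.5159 0.1248 0.1944]
290 [0.5142 0.1248 0.1948]
294 [0.5122 0.1248 0.1947]
298 [0.51   0.1248 0.1947]
302 [0.5082 0.1248 0.1947]
306 [0.5063 0.1248 0.1946]
```

View pics/c7.png

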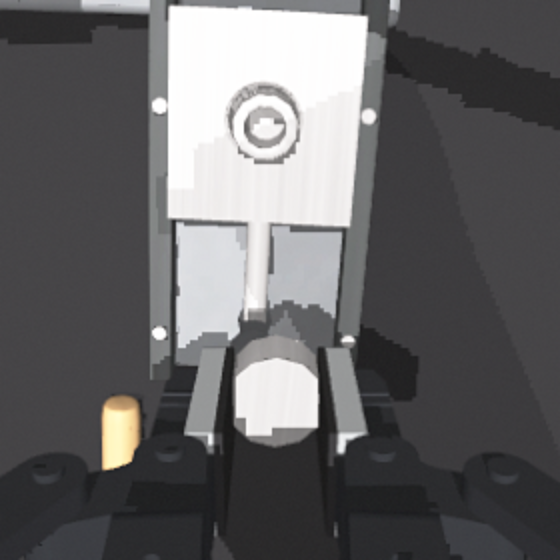

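The crop shows the seated capsule's mouth at crop (265,125) and the closer's head upright between the pads, crop x 235 to 320.

Run:
```python
from h import *
q=np.load("w7.npz");C=cloud(q,q["d"])
m=(abs(C[...,0]-.555)<.016)&(abs(C[...,1]-.128)<.016)&(C[...,2]>.072)&(C[...,2]<.085)
ys,xs=np.where(m);E=cv2.fitEllipse(cv2.convexHull(np.stack([xs,ys],1).astype(np.float32)));print("mouth",E[1],onz(q,*E[0],.0755))
m=(C[...,2]>.1925)&(C[...,2]<.197)&(abs(C[...,0]-.513)<.014)&(abs(C[...,1]-.1245)<.014);w=C[m];print("head",m.sum(),w.min(0),w.max(0),(w.min(0)+w.max(0))/2,w.mean(0))
```

```text
mouth (32.59944152832031, 33.05830764770508) [0.55525294 0.1272004  0.0755    ]
head 1835 [0.50274327 0.11052657 0.1925261 ] [0.52536624 0.13845758 0.19696005] [0.51405476 0.12449207 0.19474307] [0.51492434 0.12391649 0.19457444]
```

advance(
  rows=[0.021,-0.003,0,0,0,0,0.0422,-0.003,0.03,0,0,0,0.0422,-0.003,0.07,0,0,0,0.0422,-0.003,0.083,0,0,0,0.0422,-0.003,0.083,0,0,0],
)

```text
clock: 12.0
tcp_pos: [0.5544, 0.1288, 0.1742]
orientation: [3.14, 0.0, -0.008]
contact_force: [0.3, 0.4, 0.6]
grip_width: 0.0184
gripper_force: 39.2
```

advance(
  rows=[0,0,0,0,0,0,0,0,0,0,0,0],
)

```text
clock: 12.2
tcp_pos: [0.5568, 0.13, 0.178]
orientation: [-3.141, -0.001, -0.005]
contact_force: [-0.1, 0.1, -0.3]
grip_width: 0.0185
gripper_force: 39.2
```

Run:
```python
from h import *
ci,p,d=wr("w8");C=cloud(ci,d);print(r.get_obs()["tcp_pos"])
# head front & y edges; capsule rim points
h=C[(C[...,2]>.1135-.008)&(C[...,2]<.1135+.003)&(abs(C[...,0]-.555)<.013)&(abs(C[...,1]-.127)<.008)];print("head top",np.percentile(h,[1,50,99],axis=0))
u=int(proj(ci,[.566,.127,.1])[0])
for v in range(215,300,4): print(v,np.round(np.median(C[v-1:v+2,u-3:u+4].reshape(-1,3),0),4))
m=(C[...,2]>.073)&(C[...,2]<.0785)&(abs(C[...,0]-.556)<.014)&(abs(C[...,1]-.127)<.014);w=C[m];print("rim",m.sum(),w.min(0),w.max(0))
cv2.imwrite("pics/c8.png",cv2.resize(p[150:350,180:380],None,fx=3,fy=3))
```

```text
[0.55675807 0.13002631 0.17797837]
head top [[0.54653664 0.11987224 0.10610224]
 [0.55881544 0.12767979 0.11331926]
 [0.56754338 0.1349131  0.11521867]]
215 [0.5733 0.1267 0.0596]
219 [0.571  0.1266 0.0598]
223 [0.5664 0.1266 0.0547]
227 [0.5665 0.1266 0.0601]
231 [0.5664 0.1267 0.0673]
235 [0.5664 0.1268 0.0728]
239 [0.5652 0.1268 0.0757]
243 [0.5631 0.1268 0.0755]
247 [0.5514 0.1265 0.0539]
251 [0.549  0.1264 0.0537]
255 [0.5475 0.1265 0.0569]
259 [0.5668 0.1272 0.1034]
263 [0.5668 0.1272 0.1071]
267 [0.5669 0.1273 0.1112]
271 [0.5661 0.1273 0.1134]
275 [0.5641 0.1273 0.1132]
279 [0.5624 0.1273 0.1135]
283 [0.5605 0.1272 0.1136]
287 [0.5587 0.1273 0.1137]
291 [0.5565 0.1272 0.1134]
295 [0.5546 0.1272 0.1135]
299 [0.5525 0.1272 0.1134]
rim 585 [0.54900942 0.1159797  0.07311793] [0.56679549 0.13853018 0.07748321]
```

View pics/c8.png

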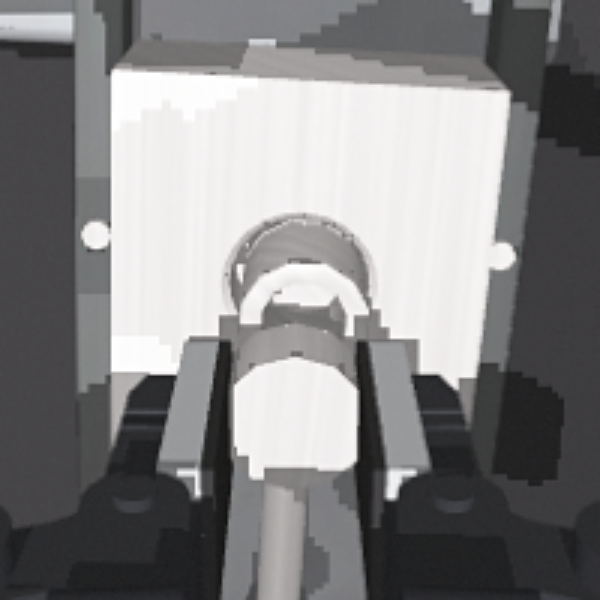

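Run:
```python
from h import *
q=np.load("w8.npz")
f=lambda x,y:(180+x/3,150+y/3)
for n,a,b,y,z in(("head",233,357,400,.1135),("rim",240,370,305,.0757),("bore",224,376,290,.06),("capsule side",240,371,262,.065)):
    A,B=onz(q,*f(a,y),z),onz(q,*f(b,y),z);print(n,A[:2],B[:2],(A+B)[1]/2,np.linalg.norm(A-B))
C=cloud(q,q["d"])
for v in (271,275,279,283):
    z=C[v,:,2];s=np.where(abs(z-.1134)<.0022)[0];s=s[(s>250)&(s<310)];print(v,s.min(),s.max(),C[v,s.min()],C[v,s.max()])
for v in (239,241,243):
    z=C[v,:,2];s=np.where(abs(z-.0757)<.0022)[0];s=s[(s>250)&(s<310)];print(v,s.min(),s.max(),C[v,s.min()],C[v,s.max()])
```

```text
head [0.56028685 0.13762402] [0.56030513 0.12      ] 0.128812011776113 0.01762402983308074
rim [0.55817999 0.13839801] [0.55820049 0.11549106] 0.1269445348084176 0.02290694979440832
bore [0.55430404 0.14224169] [0.55433373 0.11315906] 0.12770037249536825 0.029082644023226505
capsule side [0.56206083 0.13883632] [0.56208484 0.11466043] 0.12674837533016176 0.024175904227421045
271 256 299 [0.56497396 0.13837516 0.11121064] [0.565168   0.11999352 0.11154883]
275 256 299 [0.56329137 0.13838192 0.11165362] [0.56368987 0.12000889 0.11237185]
279 256 299 [0.56261448 0.13826421 0.11396761] [0.5621873  0.12002025 0.11313783]
283 256 299 [0.56106675 0.1382569  0.11462222] [0.56059092 0.12001917 0.11372609]
239 269 292 [0.56486492 0.13362734 0.07438173] [0.56468134 0.12150841 0.07389604]
241 266 295 [0.56367154 0.13522021 0.0742448 ] [0.56403693 0.119971   0.07509709]
243 265 298 [0.56277887 0.13573694 0.07484039] [0.56245712 0.11830538 0.07402827]
```

advance(
  rows=[-0.0013,0.0018,0,0,0,0,-0.0013,0.0018,0.009,0,0,0,-0.0013,0.0018,0.014,0,0,0,-0.0013,0.0018,0.018,0,0,0,-0.0013,0.0018,0.022,0,0,0],
)

```text
clock: 12.75
tcp_pos: [0.5545, 0.128, 0.1535]
orientation: [3.141, 0.001, -0.001]
contact_force: [0.1, -0.1, -0.6]
grip_width: 0.0187
gripper_force: 39.2
```

advance(
  rows=[0,0,0,0,0,0,0,0,0.001,0,0,0],
)

```text
clock: 12.95
tcp_pos: [0.5547, 0.128, 0.153]
orientation: [-3.142, -0.001, -0.0]
contact_force: [-0.2, 0.3, -0.6]
grip_width: 0.0183
gripper_force: 39.2
```

Run:
```python
from h import *
P=[]
for i in range(4): grab_frame("wrist");o=r.get_obs();P.append(np.r_[o["tcp_pos"],o["contact_force"]])
print(np.mean(P,0))
```

```text
[ 0.55471499  0.12799643  0.15310852 -0.18930744  0.13155621 -0.2931031 ]
```

advance(
  rows=[0,0,0,0,0,0,0,0,0,0,0,0,0,0,0,0,0,0,0,0,0,0,0,0],
  aperture=0.06,
)

```text
clock: 13.55
tcp_pos: [0.5547, 0.128, 0.1532]
orientation: [-3.142, -0.001, -0.0]
contact_force: [0.1, -0.2, -0.1]
grip_width: 0.0599
gripper_force: 0.0
```

advance(
  rows=[0,0,-0.03,0,0,0,0,0,-0.08,0,0,0,-0.04,0,-0.1,0,0,0,-0.085,0,-0.1,0,0,0,-0.085,0,-0.1,0,0,0],
)

```text
clock: 14.05
tcp_pos: [0.4641, 0.1275, 0.2528]
orientation: [3.14, 0.005, -0.006]
contact_force: [0.8, 0.6, 0.1]
grip_width: 0.0596
gripper_force: 0.0
```

Run:
```python
from h import *
P=[]
for i in range(4): grab_frame("wrist");P.append(r.get_obs()["tcp_pos"])
print(np.mean(P,0))
ci,p,d=wr("w9");C=cloud(ci,d)
for n,c,z0,z1 in(("closer",(.555,.127),.078,.1),("knob",(.464,.132),.082,.095)):
    w=C[(C[...,2]>z0)&(C[...,2]<z1)&(abs(C[...,0]-c[0])<.018)&(abs(C[...,1]-c[1])<.018)];print(n,len(w),w.min(0),w.max(0),np.median(w,0))
```

```text
[0.4691598  0.12784245 0.25336063]
closer 934 [0.54348184 0.11655273 0.08524819] [0.56497008 0.1375275  0.09009225] [0.55402061 0.127067   0.08778844]
knob 604 [0.4544367  0.12303349 0.08215114] [0.47367883 0.14294277 0.08957352] [0.46469686 0.13294546 0.08752821]
```

advance(
  rows=[-0.005,-0.005,0.03,0,0,0.045,-0.005,-0.005,0.075,0,0,0.045,-0.005,-0.005,0.1,0,0,0.045,-0.005,-0.005,0.114,0,0,0.045,-0.005,-0.005,0.114,0,0,0.045],
)

```text
clock: 14.8
tcp_pos: [0.4643, 0.1325, 0.1368]
orientation: [3.139, -0.07, -0.006]
contact_force: [-0.1, 0.7, 0.3]
grip_width: 0.0603
gripper_force: 0.0
```

advance(
  rows=[0,0,0,0,0,0,0,0,0,0,0,0,0,0,0,0,0,0,0,0,0,0,0,0],
  aperture=0.01,
  squeeze=50,
)

```text
clock: 15.2
tcp_pos: [0.4656, 0.1338, 0.1403]
orientation: [-3.139, 0.069, -0.004]
contact_force: [-0.8, 2.2, 3.7]
grip_width: 0.0181
gripper_force: 48.9
```

Run:
```python
from h import *
P=[]
for i in range(4): grab_frame("wrist");o=r.get_obs();P.append(np.r_[o["tcp_pos"],o["contact_force"],o["orientation"]])
print(np.round(np.mean(P,0),4))
```

```text
[ 4.6560e-01  1.3380e-01  1.4030e-01 -3.0240e-01  2.5532e+00  6.9114e+00
 -3.1392e+00  6.8800e-02 -4.4000e-03]
```

advance(
  rows=[0.008,0,0,0,0,0,0.022,0,0,0,0,0,0.04,0,0,0,0,0,0.055,0,0,0,0,0,0.065,0,0,0,0,0],
)

```text
clock: 15.9
tcp_pos: [0.5308, 0.1304, 0.1403]
orientation: [-3.14, 0.07, -0.002]
contact_force: [-2.8, 0.7, 9.2]
grip_width: 0.0182
gripper_force: 49.5
```

advance(
  rows=[0.01,0,0,0,0,0,0.02,0,0,0,0,0,0.028,0,0,0,0,0,0.034,0,0,0,0,0,0.036,0,0,0,0,0],
)

```text
clock: 16.4
tcp_pos: [0.5665, 0.1285, 0.1403]
orientation: [-3.14, 0.07, -0.003]
contact_force: [-2.4, 0.0, 8.7]
grip_width: 0.0181
gripper_force: 49.4
```

advance(
  rows=[0.002,0,0,0,0,0,0.004,0,0,0,0,0,0.006,0,0,0,0,0,0.006,0,0,0,0,0],
)

```text
clock: 16.8
tcp_pos: [0.5722, 0.1282, 0.1403]
orientation: [-3.141, 0.07, -0.003]
contact_force: [-1.7, 1.0, 6.7]
grip_width: 0.0178
gripper_force: 49.2
```

advance(
  rows=[0.002,0,0,0,0,0,0.003,0,0,0,0,0,0.003,0,0,0,0,0],
)

```text
clock: 17.1
tcp_pos: [0.5751, 0.128, 0.1403]
orientation: [-3.141, 0.07, -0.002]
contact_force: [-0.9, 0.2, 7.0]
grip_width: 0.0178
gripper_force: 49.3
```

advance(
  rows=[0.002,0,0,0,0,0,0.003,0,0,0,0,0,0.003,0,0,0,0,0],
)

```text
clock: 17.4
tcp_pos: [0.577, 0.1279, 0.1403]
orientation: [3.141, -0.069, -0.001]
contact_force: [-5.5, -0.5, 11.5]
grip_width: 0.018
gripper_force: 49.6
```

advance(
  rows=[0.0015,0,0,0,0,0,0.0015,0,0,0,0,0,0.0015,0,0,0,0,0],
)

```text
clock: 17.7
tcp_pos: [0.5772, 0.128, 0.1402]
orientation: [3.14, -0.069, -0.006]
contact_force: [-9.8, 0.1, 15.4]
grip_width: 0.0177
gripper_force: 50.1
```

advance(
  rows=[0.0015,0,0,0,0,0,0.0015,0,0,0,0,0,0.0015,0,0,0,0,0],
)

```text
clock: 18.0
tcp_pos: [0.5774, 0.128, 0.1402]
orientation: [3.139, -0.068, -0.01]
contact_force: [-14.2, -0.5, 19.3]
grip_width: 0.018
gripper_force: 50.5
```

advance(
  rows=[-0.0025,0,0,0,0,0,-0.0025,0,0,0,0,0],
)

```text
clock: 18.2
tcp_pos: [0.5771, 0.128, 0.1403]
orientation: [3.14, -0.069, -0.002]
contact_force: [-6.2, -0.0, 10.9]
grip_width: 0.0179
gripper_force: 49.7
```

Run:
```python
from h import *
o=r.get_obs();print(o["contact_force"],o["moment"])
p,d=grab_frame("top");ci=camera_info("top");C=cloud(ci,d);np.savez("top1.npz",p=p,d=d,**ci)
p2,d2=grab_frame("scene");c2=camera_info("scene");np.savez("scene1.npz",p=p2,d=d2,**c2)
a=np.array([.9990,-.0438]);b=np.array([.0438,.9990])
for D,cc in((C,"top"),(cloud(c2,d2),"scene")):
    w=D.reshape(-1,3);w=w[(abs(w[:,0]-.65)<.2)&(abs(w[:,1]-.15)<.25)&(w[:,2]>.1)&(w[:,2]<.34)]
    X=w[:,:2]@a;Y=w[:,:2]@b
    for z in np.arange(.1,.34,.02):
        m=(w[:,2]>=z)&(w[:,2]<z+.02)
        if m.sum()>5:print(cc,round(z,2),m.sum(),"X",np.round(np.percentile(X[m],[2,50,98]),3),"Y",np.round(np.percentile(Y[m],[2,50,98]),3))
k=np.array([.577,.128]);print("knob",k@a,k@b)
```

```text
[-6.24224603 -0.04138935 10.85253747] [0.16175003 1.2800214  0.02948255]
top 0.1 11 X [0.64  0.641 0.644] Y [0.24  0.257 0.283]
top 0.12 15 X [0.595 0.641 0.644] Y [0.117 0.245 0.28 ]
top 0.14 59 X [0.559 0.641 0.683] Y [0.093 0.204 0.28 ]
top 0.16 230 X [0.561 0.654 0.683] Y [0.092 0.214 0.263]
top 0.18 256 X [0.641 0.664 0.686] Y [0.174 0.248 0.289]
top 0.2 181 X [0.642 0.66  0.682] Y [0.143 0.198 0.286]
top 0.22 52 X [0.651 0.658 0.665] Y [0.117 0.133 0.149]
top 0.24 47 X [0.651 0.657 0.666] Y [0.088 0.102 0.118]
top 0.26 53 X [0.647 0.656 0.668] Y [0.056 0.077 0.092]
top 0.28 70 X [0.649 0.658 0.667] Y [0.036 0.053 0.071]
top 0.3 77 X [0.648 0.656 0.669] Y [0.002 0.024 0.043]
top 0.32 63 X [0.647 0.657 0.667] Y [-0.015 -0.002  0.016]
scene 0.1 115 X [0.565 0.662 0.682] Y [0.114 0.169 0.281]
scene 0.12 159 X [0.562 0.656 0.682] Y [0.105 0.149 0.28 ]
scene 0.14 223 X [0.567 0.676 0.687] Y [0.092 0.146 0.279]
scene 0.16 348 X [0.566 0.666 0.688] Y [0.091 0.171 0.274]
scene 0.18 320 X [0.642 0.676 0.689] Y [0.145 0.239 0.288]
scene 0.2 272 X [0.556 0.649 0.681] Y [0.116 0.17  0.282]
scene 0.22 173 X [0.552 0.601 0.669] Y [0.112 0.126 0.167]
scene 0.24 155 X [0.55  0.6   0.669] Y [0.087 0.124 0.166]
scene 0.26 212 X [0.547 0.603 0.672] Y [0.057 0.121 0.169]
scene 0.28 211 X [0.554 0.604 0.671] Y [0.021 0.119 0.165]
scene 0.3 219 X [0.551 0.605 0.671] Y [-0.012  0.12   0.168]
scene 0.32 225 X [0.555 0.604 0.669] Y [-0.015  0.12   0.163]
knob 0.5708165999999999 0.1531446
```

The slide met a hard stop after 111 mm of travel. Knob plus 92 mm gives X = 0.663, which agrees with the column centre at about 0.662, so the slide is home. I'll release the knob and back off while the open fingers straddle it.

advance(
  rows=[0,0,0,0,0,0,0,0,0,0,0,0,0,0,0,0,0,0],
  aperture=0.06,
)

```text
clock: 18.6
tcp_pos: [0.5781, 0.1275, 0.139]
orientation: [3.14, -0.07, 0.0]
contact_force: [-0.4, -1.2, 0.0]
grip_width: 0.0598
gripper_force: 0.0
```

advance(
  rows=[-0.03,0,0,0,0,0,-0.06,0,0,0,0,0,-0.08,0,-0.03,0,0,0,-0.08,0.01,-0.08,0,0,0.1,-0.08,0.03,-0.12,0,0,0.2],
)

```text
clock: 19.1
tcp_pos: [0.4961, 0.1027, 0.2608]
orientation: [-3.117, 0.383, 0.0]
contact_force: [1.3, 0.5, -0.5]
grip_width: 0.0601
gripper_force: 0.0
```

Run:
```python
from h import *
o=r.get_obs();print(o["joints"],o["tcp_pos"])
```

```text
[-0.2109012   0.25712685 -0.1353667   1.99006558  0.0426282   0.89688536
 -2.18404646] [0.49611937 0.10268654 0.26077794]
```

Joint 7 has no range for a further clockwise turn, so I'll turn the other way, with the camera on the press side.

advance(
  rows=[0,0,-0.04,0,0,-0.15,0,0,-0.08,0,0,-0.3,0,0,-0.12,0,0,-0.45,0,0,-0.15,0,0,-0.6,0,0,-0.18,0,0,-0.75],
)

```text
clock: 19.6
tcp_pos: [0.4966, 0.1011, 0.4407]
orientation: [3.039, 0.795, 0.001]
contact_force: [0.8, 0.6, -0.1]
grip_width: 0.0599
gripper_force: 0.0
```

advance(
  rows=[0,0,0,0,0,-0.15,0,0,0,0,0,-0.3,0,0,0,0,0,-0.45,0,0,0,0,0,-0.6,0,0,0,0,0,-0.75],
)

```text
clock: 20.1
tcp_pos: [0.4967, 0.1012, 0.4389]
orientation: [2.537, 1.853, -0.001]
contact_force: [0.2, 0.4, -0.7]
grip_width: 0.0602
gripper_force: 0.0
```

advance(
  rows=[0,0,0,0,0,-0.14,0,0,0,0,0,-0.272,0,0,0,0,0,-0.272,0,0,0,0,0,-0.272],
)

```text
clock: 20.5
tcp_pos: [0.4968, 0.1012, 0.439]
orientation: [2.273, 2.169, -0.0]
contact_force: [-0.7, -0.8, 0.6]
grip_width: 0.0597
gripper_force: 0.0
```

Run:
```python
from h import *
o=r.get_obs();print(o["joints"],o["tcp_pos"],tool(np.array([.662,.0035,.44])-o["tcp_pos"]))
```

```text
[-0.0703386   0.10788296 -0.27690682  1.7489302   0.0307473   1.2891534
 -0.40110348] [0.49677156 0.10122756 0.4389792 ] [-0.08988501  0.16962248 -0.00102726]
```

advance(
  rows=[-0.01,0.045,0,0,-0.12,0,-0.02,0.09,0,0,-0.24,0,-0.03,0.135,0,0,-0.35,0,-0.039,0.17,0.004,0,-0.35,0,-0.039,0.17,0.004,0,-0.35,0],
  aperture=0.07,
)

```text
clock: 21.0
tcp_pos: [0.668, 0.0533, 0.4319]
orientation: [2.082, 1.984, -0.372]
contact_force: [-0.5, -1.1, 0.5]
grip_width: 0.07
gripper_force: 0.0
```

Run:
```python
from h import *
P=[];
for i in range(4): grab_frame("wrist");o=r.get_obs();P.append(np.r_[o["tcp_pos"],o["orientation"]])
print(np.mean(P,0))
ci,p,d=wr("wa");cv2.imwrite("pics/wa.png",p);C=cloud(ci,d)
a=np.array([.9990,-.0438]);b=np.array([.0438,.9990])
w=C.reshape(-1,3);X=w[:,:2]@a;Y=w[:,:2]@b;m=(w[:,2]>.24)&(w[:,2]<.36)&(abs(X-.66)<.03)
for y0 in np.arange(-.06,.12,.015):
    s=m&(Y>=y0)&(Y<y0+.015)
    if s.sum()>5:print(round(y0,3),s.sum(),"X",np.round(np.percentile(X[s],[1,50,99]),4),"zmax",np.percentile(w[s,2],[2,98]),Y[s].min(),Y[s].max())
```

```text
[ 0.66515639  0.0550614   0.43422786  2.08014713  1.98784448 -0.3685868 ]
-0.015 403 X [0.648  0.6588 0.6694] zmax [0.31843416 0.33120237] -0.012809867069205718 -1.865699894462932e-05
0.0 924 X [0.6488 0.6595 0.6701] zmax [0.30975155 0.32833227] 2.721756142364206e-05 0.014974179514487202
0.015 932 X [0.6489 0.6595 0.67  ] zmax [0.29956724 0.31717299] 0.01500309239889956 0.029996937450732918
0.03 939 X [0.6489 0.6595 0.6699] zmax [0.28967574 0.30684673] 0.030010230529664554 0.044994637901991985
0.045 957 X [0.6489 0.6595 0.6699] zmax [0.27804395 0.29608703] 0.04502310354501225 0.059993861206376904
0.06 970 X [0.6485 0.6595 0.671 ] zmax [0.27023878 0.28554047] 0.0600085771031521 0.07497742575486395
0.075 760 X [0.6524 0.6601 0.6678] zmax [0.25981343 0.27764751] 0.07501182466959093 0.08999805733982859
0.09 715 X [0.6524 0.6601 0.6678] zmax [0.24939955 0.26065841] 0.09000060625393355 0.10499662967738319
0.105 656 X [0.6523 0.6601 0.6678] zmax [0.24028796 0.25014266] 0.10506314233578803 0.11977734850421337
```

View pics/wa.png

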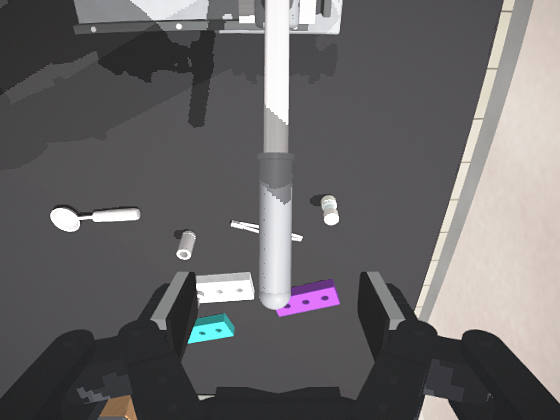

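The wrist view shows the grip running from (276,160) to (274,298), its axis in line with the tool; it lies a little left of the gap's middle. Next I compute the approach and the arc.

Create arc.py:
```python
from h import *
a=np.array([.9990,-.0438,0]);b=np.array([.0438,.9990,0])
P=.6595*a+.1875*b+[0,0,.185]
if __name__=="__main__":
    T=[]
    for i in range(4): grab_frame("wrist");o=r.get_obs();T.append(np.r_[o["tcp_pos"],o["orientation"]])
    m=np.mean(T,0);R=Ro.from_rotvec(o["orientation"]);t=m[:3]
    g=t+.054*R.as_matrix()[:,2]-P;print("TCP",t,"grasp rel pivot X,Y,z",g@a,g@b,g[2],"angle",np.arctan2(g[2],-(g@b)),"rad",np.hypot(g[2],g@b),"axes",np.round(R.as_matrix(),3).tolist())
    G=P+.19*(-np.cos(.595)*b)+[0,0,.19*np.sin(.595)]
    print("to grasp",R.inv().apply(G-.054*R.as_matrix()[:,2]-t))
    for th in np.arange(.1,.8,.1):
        v=Ro.from_rotvec(a*th).apply(t-P)-(t-P);print(round(th,2),np.round(R.inv().apply(v),4),np.round(R.inv().apply(a*th),3))
```

```bash
python3 arc.py | head -2
```

```text
TCP [0.66430127 0.05548846 0.43595912] grasp rel pivot X,Y,z 0.0018292183810295435 -0.12145781906173192 0.20022813055349858 angle 1.0255400752259505 rad 0.2341864771420017 axes [[0.041, 0.999, -0.014], [0.939, -0.043, -0.342], [-0.343, 0.001, -0.939]]
to grasp [-0.00158924 -0.00195924  0.10034881]
```

advance(
  rows=[-0.0015,-0.002,0.03,0,0,0,-0.0015,-0.002,0.065,0,0,0,-0.0015,-0.002,0.09,0,0,0,-0.0015,-0.002,0.1,0,0,0,-0.0015,-0.002,0.1,0,0,0],
)

```text
clock: 21.95
tcp_pos: [0.6608, 0.019, 0.3408]
orientation: [2.078, 1.99, -0.37]
contact_force: [0.7, -0.7, -0.3]
grip_width: 0.0698
gripper_force: 0.0
```

advance(
  rows=[0,0,0,0,0,0,0,0,0,0,0,0,0,0,0,0,0,0,0,0,0,0,0,0,0,0,0,0,0,0],
  aperture=0.01,
  squeeze=60,
)

```text
clock: 22.45
tcp_pos: [0.6613, 0.02, 0.3425]
orientation: [2.077, 1.99, -0.366]
contact_force: [-2.6, 0.5, 3.8]
grip_width: 0.0207
gripper_force: 58.4
```

```bash
python3 arc.py
```

```text
TCP [0.66133744 0.0197733  0.34221426] grasp rel pivot X,Y,z 0.0003884263180964175 -0.15727975141243716 0.10648785666038546 angle 0.5951636376382191 rad 0.1899383684790433 axes [[0.041, 0.999, -0.015], [0.939, -0.043, -0.343], [-0.343, 0.0, -0.939]]
to grasp [-5.51803912e-05 -3.88482144e-04  1.06747580e-05]
0.1 [-0.0091 -0.      0.0189] [-0.   0.1  0. ]
0.2 [-0.0162 -0.      0.0386] [-0.   0.2  0. ]
0.3 [-0.0214 -0.      0.0589] [-0.   0.3  0. ]
0.4 [-0.0244 -0.0001  0.0797] [-0.   0.4  0. ]
0.5 [-2.540e-02 -1.000e-04  1.006e-01] [-0.   0.5  0. ]
0.6 [-2.430e-02 -1.000e-04  1.215e-01] [-0.   0.6  0. ]
0.7 [-2.120e-02 -1.000e-04  1.422e-01] [-0.   0.7  0. ]
```

advance(
  rows=[-0.0046,0,0.0094,0,0.05,0,-0.0091,0,0.0189,0,0.1,0,-0.0162,0,0.0386,0,0.2,0,-0.0214,0,0.0589,0,0.3,0,-0.0244,0,0.0797,0,0.4,0],
)

```text
clock: 23.15
tcp_pos: [0.659, -0.0307, 0.276]
orientation: [-2.242, -2.147, -0.062]
contact_force: [-7.7, 3.7, 8.8]
grip_width: 0.0205
gripper_force: 59.0
```

```bash
python3 arc.py | head -1
```

```text
TCP [ 0.65882153 -0.03121866  0.27370186] grasp rel pivot X,Y,z 3.1362346667526834e-05 -0.1870223596316537 0.03477420003817994 angle 0.18383669465578775 rad 0.19022777922923603 axes [[0.044, 0.999, 0.001], [0.998, -0.044, 0.052], [0.052, -0.001, -0.999]]
```

advance(
  rows=[-0.0046,0,0.0094,0,0.05,0,-0.0091,0,0.0189,0,0.1,0,-0.0128,0,0.0287,0,0.15,0,-0.0162,0,0.0386,0,0.2,0,-0.0162,0,0.0386,0,0.2,0],
)

```text
clock: 23.85
tcp_pos: [0.6584, -0.0449, 0.2355]
orientation: [-2.135, -2.041, -0.271]
contact_force: [-5.2, 1.5, 11.5]
grip_width: 0.0203
gripper_force: 60.7
```

```bash
python3 arc.py | head -1
```

```text
TCP [ 0.6584273  -0.04475545  0.23651353] grasp rel pivot X,Y,z 0.00024203210994366546 -0.18996011048481204 -0.0007982440762556164 angle -0.004202142101037278 rad 0.18996178765479987 axes [[0.042, 0.999, 0.01], [0.968, -0.043, 0.248], [0.248, -0.001, -0.969]]
```

advance(
  rows=[-0.0046,0,0.0094,0,0.05,0,-0.0068,0,0.0142,0,0.075,0,-0.0091,0,0.0189,0,0.1,0,-0.0091,0,0.0189,0,0.1,0,-0.0091,0,0.0189,0,0.1,0],
)

```text
clock: 24.55
tcp_pos: [0.6583, -0.0489, 0.2165]
orientation: [-2.077, -1.989, -0.368]
contact_force: [-6.0, -1.0, 14.1]
grip_width: 0.0205
gripper_force: 61.1
```

```bash
python3 arc.py | head -1
```

```text
TCP [ 0.65831588 -0.04891311  0.21669701] grasp rel pivot X,Y,z 0.0003244481821488405 -0.18897138122369583 -0.019018979310871043 angle -0.10030698789615967 rad 0.189926050071123 axes [[0.04, 0.999, 0.015], [0.938, -0.043, 0.343], [0.343, -0.0, -0.939]]
```

advance(
  rows=[-0.0018,0,0.0038,0,0.02,0,-0.0027,0,0.0057,0,0.03,0,-0.0027,0,0.0057,0,0.03,0,-0.0027,0,0.0057,0,0.03,0],
)

```text
clock: 25.15
tcp_pos: [0.6583, -0.0497, 0.2105]
orientation: [-2.059, -1.973, -0.396]
contact_force: [-8.2, -1.0, 14.4]
grip_width: 0.0206
gripper_force: 61.3
```

```bash
python3 arc.py | head -1
```

```text
TCP [ 0.65829616 -0.04974915  0.21053701] grasp rel pivot X,Y,z 0.0003459916302320224 -0.18830801072620076 -0.024605271826451947 angle -0.12992892590450542 rad 0.18990873151414742 axes [[0.04, 0.999, 0.016], [0.928, -0.043, 0.371], [0.371, -0.0, -0.929]]
```

advance(
  rows=[-0.001,0,0.002,0,0.01,0,-0.0014,0,0.0029,0,0.015,0,-0.0014,0,0.0029,0,0.015,0],
)

```text
clock: 25.65
tcp_pos: [0.6584, -0.0502, 0.2082]
orientation: [-2.051, -1.964, -0.411]
contact_force: [-10.5, -3.9, 19.7]
grip_width: 0.0205
gripper_force: 61.8
```

```bash
python3 arc.py | head -1
```

Run:
```python
from h import *
a=np.array([.9990,-.0438]);b=np.array([.0438,.9990])
q=camera_info("wrist");p,d=grab_frame("scene");ci=camera_info("scene");C=cloud(ci,d).reshape(-1,3);X=C[:,:2]@a;Y=C[:,:2]@b
s=(abs(X-.662)<.02)&(Y>.05)&(Y<.14)&(C[:,2]>.12)&(C[:,2]<.24)
for y in np.arange(.05,.14,.015):
    k=s&(Y>=y)&(Y<y+.015)
    if k.sum()>3:print(round(y,3),k.sum(),np.percentile(C[k,2],[5,95]))
```

```text
TCP [ 0.658387   -0.0501997   0.20820672] grasp rel pivot X,Y,z 0.00047659140643878763 -0.1880078549507236 -0.026630765096105485 angle -0.14071100006270187 rad 0.1898845732880275 axes [[0.04, 0.999, 0.017], [0.922, -0.043, 0.385], [0.385, 0.0, -0.923]]
0.05 33 [0.16663194 0.17807078]
0.065 31 [0.16856148 0.17963289]
0.08 31 [0.17114883 0.18226875]
0.095 30 [0.1740726  0.18431982]
0.11 30 [0.17473401 0.18597229]
0.125 108 [0.13422091 0.18709025]
```

The lever is on its stop: its measured slope is −0.13 rad, so the angle is about 0.74, and the force has risen to 20 N. I'm handing in while still holding it.

```bash
python3 -c "
from bench import r
print(r.hand_in())"
```

```text
the job is handed in; nothing more can be done
None
```

I sealed the short capsule and handed in with the lever gripped at its lower stop: capsule and plain closer seated, slide pushed to its stop before the lever came down, 25.7 s on the clock; I got no verdict back.

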